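# Hang the bell toy in the slotted roof of the budgie play stand

### The job

Take the red bell toy off the turntable and hang it in the play stand: carry its stem in through the front mouth of the T-shaped slot in the roof, with the bell under the roof and the collar above it, and along to the end of the cross slot that is still free, over the saucer, where it should hang straight down with its collar resting on the roof. Then slide the keeper fully shut across the slot mouth, and leave everything else where it is.

Things in the scene. Friction and masses are not known exactly. Their poses are not given: they have to be found in the camera images.
- bell: Red plastic bell toy, 152 mm tall, standing on the turntable on its 62 mm rim; bell 60 mm high. Steel stem 8 mm thick up to a round collar 46 mm across (105 to 112 mm above the origin), then a square wooden grip block 26 by 26 mm, faces across x and y (112 to 152 mm). Origin: centre of its underside, z up the stem. Hung by its collar on the roof, the origin is 30 mm above the table.
- stand: Wooden play stand fixed to the table: flat roof 160 (x) by 240 mm (y), 125 to 135 mm above the table, on thin posts at its corners (x +-71, y +-111 mm). Origin: on the table under the roof centre; x from the front edge to the back, z up. A T-shaped slot 22 mm wide goes through the roof; its cross slot runs along y at x = +10 mm, from y = -76 to +76 mm.
- slot_mouth (a point): Middle of the slot's open mouth on the front edge of the roof (stand x = -80, y = 0), at roof top height (135 mm). From here the entry slot runs along the stand's x to the cross slot, 90 mm further (centre lines).
- slot_left_end (a point): Hanging place at the +y end of the cross slot (stand x +10, y +65 mm), at roof top height.
- slot_right_end (a point): Hanging place at the -y end of the cross slot (stand x +10, y -65 mm), at roof top height.
- keeper (a joint): Sliding keeper, m: 0 = open, on the +y side of the slot mouth; grows as it slides towards the stand's -y; 0.070 = fully shut across the mouth. Aluminium bar 16 (x) by 44 mm (y), 12 mm high, on the roof at stand x = -66 mm, centred at stand y = 70 mm minus the joint value. Needs 1 to 2 N.
- keeper_knob (a point): Middle of the free height of the keeper's upright round steel knob: 20 mm across, 34 mm high, from 148 to 182 mm above the table; this point is 165.5 mm above the table.
- disc_toy: Toy of two stacked beech discs (58 mm and 44 mm across, 40 mm high together), already hanging in the stand at one end of the cross slot. It takes up that end; leave it. Steel stem 8 mm thick up to a round collar 46 mm across (105 to 112 mm above the origin), then a square wooden grip block 26 by 26 mm, faces across x and y (112 to 152 mm). Origin: centre of its underside, z up the stem.
- saucer: White saucer 76 mm across, 10 mm high, fixed on the table under the free end of the cross slot. Origin: centre of its underside.
- turntable: Low round turntable tray: disc 180 mm across that turns freely, top 20 mm above the table. Origin: its centre on the table.
- cup: Yellow plastic feeder cup, 56 mm across, 45 mm high, standing on the turntable beside the bell. Origin: centre of its underside.
- bath: Glass bird bath bowl, 120 mm across, 50 mm high. Origin: centre of its underside.
- ladder: Beechwood ladder segment lying flat, 180 by 64 mm, 14 mm high, in front of the stand. Origin: centre of its underside, x along its length.
- scoop: Aluminium scoop lying flat, 165 mm long, 26 mm high, x towards its open end. Origin: on its underside near the back of the pan.
- seed_jar: Amber glass jar with lid, 72 mm across, 120 mm high. Origin: centre of its underside.

How it is judged:
By the outcome, as a careful person would: the job done as asked, in the order asked, and still so for the second after the job is handed in, with the robot touching nothing.
It also fails if it takes over 64 s, if anything falls off the work surface, if the arm or the gripper's body presses on something with over 40 N, if the wrist force passes 120 N, or if a joint passes its speed limit or range.

### The arm

A 6-joint arm with a two-finger parallel gripper is mounted at the origin on the work surface. World frame = base frame: x ahead of the robot, y to its left, z up, the work surface at z = 0. Lengths are in m, angles in rad, forces in N, time in s.
With the tool pointing down it reaches from about 0.425 to 0.95 m from the base axis. Payload 14.7 kg.
Tool frame: the origin (TCP) lies on the centre line of the jaws, within the pads' length; the fingertips stand 11 mm ahead of it and the grasp point (between the pads) lies 8 mm behind it; z points along the fingers, y is the line along which they close (so a half turn about z gives the same grasp; the last joint's range is limited). The gripper opens to 85 mm and grips with 20 to 120 N. Pads are 22 mm wide; open, the fingers measure 114 mm over their backs; the gripper's body (76 mm by 85 mm) begins 54 mm behind the grasp point. The pads swing forward as they close: fully open they stand 13 mm farther back than shut.
Start: joints at [1.198, 0.48, 1.596, -0, 1.065, -0.047], TCP at [0.208, 0.616, 0.242] pointing down, gripper open.
Joint ranges: [-2.75, 2.75], [-0.82, 2.05], [0.23, 2.67], [-1.56, 4.7], [0.09, 2.69], [-2.92, 2.92]. Speed limits (rad/s): [1.89, 1.89, 2.39, 3.01, 3.01, 3.01].

### API

Orientations are given as a rotation vector (axis times angle).
In Python, from bench import bot gives the robot as it stands.
- The arm moves only by the tool jog_arm, never from a script. Its argument "rows" is a list that holds one entry, the list of rows, each a list of 4 numbers: the shift along the tool's x, y, z normalised to -1 to 1, where 1 is 60 mm, then the turn about the tool's z normalised to -1 to 1, where 1 is 30 degrees. In form: [[[dx, dy, dz, spin], ...]]. A call has 1 to 20 rows; each row shifts and turns the commanded pose from where the row before left it, along the tool's axes as they then stand; what a row does not reach is not made up. A row lasts 1/8 s, in which the tool goes at most 62.5 mm and 10.7 degrees, less where a joint would pass 70% of its speed; a pose out of reach is approached as far as the arm can. A call with a number of a shift or a turn outside -1 to 1 is refused whole. A call with a gripper value outside its range is refused whole. "claw" is the closure, from 0 (fully open) to 1 (shut), set as the call begins (left out, the last holds). The fingers move at their own pace and stop on an object; "grip_force" is the grip in N (left out, the last holds). Time passes only in rows, so rows that do not move let the fingers close. It gives the time, the measured TCP pose, the force, the opening and the grip force at its end, in the units of the state.
- bot.observe(): the state, without advancing time (a new reading comes with each control period).
- bot.snapshot(name): name is "scene" or "top" or "wrist"; returns (picture, depth): 480x640x3 uint8, red, green, blue; 480x640 float32, m along the optical axis (not along the pixel's ray), 0 where there is no reading.
- bot.calibration(name): a dict with "camera_matrix" (3x3 intrinsics, pixels), "extrinsics" (4x4, takes a point from world to camera coordinates). Camera axes: x right, y up, looking along -z (the intrinsics and any distortion apply to the point x, -y, -z); pixel columns grow to the right and rows downward; lengths in m; the calibration is good to about 2 mm. A picture is of the moment at which its call begins: read the wrist's pose just before it. calibration takes no time and is no camera call; for the wrist camera it gives the pose at the moment of the call.
- bot.finish_job(): hands the job in; it is judged then, once.
The state is a dict: "clock": time; "joint_pos": joint angles; "joint_velocities": joint speeds; "joint_efforts": joint torques, N m; "tool_pos": TCP position; "tool_rot": TCP orientation; "contact_force": force on the tool from outside, world axes, zero at the start; "ft_torque": the same for the moment, N m; "grip_width": finger opening in m; "grip_force": force on a finger pad.
Only numpy, scipy, OpenCV 4.12 (cv2) and the standard library are available. Lean on these libraries where they do the work, as an engineer would, in place of code of your own. Each camera call takes 0.05 s, during which the arm holds its last target. There are 200 camera calls.

## Working session

There is one attempt and no reset: what is moved stays moved. The work goes in short steps, Python scripts to look and compute and a tool call to move; the robot and the scene stay as the last step left them, time stands still between calls to the robot, and variables do not carry over. Pictures are saved under pics/ and viewed, at most 10 in all, crops included, and the job is handed in when it is done.

Besides the shell and the picture viewer there is one more tool, called after "Call:" as name(argument=value, ...), one argument or row to a line, values as JSON. jog_arm: Moves the arm, as the interface text tells. Scaled input: -1 to 1 covers 60 mm each way for a shift and 30 degrees each way for a turn. Its arguments: {"type":"object","properties":{"rows":{"type":"array"},"claw":{"type":"number"},"grip_force":{"type":"number"}},"required":["rows"]}

```bash
mkdir -p pics; ls; python3 - <<'E'
from bench import bot
import cv2,numpy as np
for n in ("scene","top"):
    p,d=bot.snapshot(n); cv2.imwrite(f"pics/{n}0.png",p[:,:,::-1]); np.savez(f"{n}0.npz",p=p,d=d)
    c=bot.calibration(n); print(n,c)
s=bot.observe(); print(s)
E
```

```text
pics
scene {'camera_matrix': array([[619.55028705,   0.        , 324.52799628],
       [  0.        , 619.55028705, 245.97948079],
       [  0.        ,   0.        ,   1.        ]]), 'extrinsics': array([[-0.8215125 ,  0.56965375, -0.02473513,  0.44870334],
       [-0.33206851, -0.44271879,  0.8329049 ,  0.09374835],
       [ 0.46351669,  0.69245554,  0.55286309, -1.76157335],
       [ 0.        ,  0.        ,  0.        ,  1.        ]])}
top {'camera_matrix': array([[518.49094662,   0.        , 319.11384638],
       [  0.        , 518.49094662, 234.4619983 ],
       [  0.        ,   0.        ,   1.        ]]), 'extrinsics': array([[ 0.01406594, -0.99937199, -0.03252344,  0.05595642],
       [ 0.99518197,  0.01083575,  0.09744455, -0.5763653 ],
       [-0.09703093, -0.03373739,  0.9947094 , -1.15159365],
       [ 0.        ,  0.        ,  0.        ,  1.        ]])}
{'clock': 0.1, 'joint_pos': array([ 1.19843181e+00,  4.80755396e-01,  1.59678863e+00,  1.59057411e-05,
        1.06509403e+00, -4.66089471e-02]), 'joint_velocities': array([-5.82824169e-04, -1.60812965e-03,  3.86239690e-05, -9.22319866e-04,
        3.47291887e-04,  3.47172415e-04]), 'joint_efforts': array([ 9.74629038e-04, -9.52257800e+01, -4.31040072e+01,  6.45751152e-05,
        5.18315195e-03, -3.45606645e-05]), 'tool_pos': array([0.2078728 , 0.61550463, 0.24175375]), 'tool_rot': array([-5.09410598e-01, -3.09978245e+00,  1.60156716e-03]), 'contact_force': array([ 0.1099672 ,  0.28141027, -0.64947946]), 'ft_torque': array([-0.05143946,  0.01719889, -0.02728098]), 'grip_force': 0.0, 'grip_width': 0.08537225688207258}
```

View pics/scene0.png

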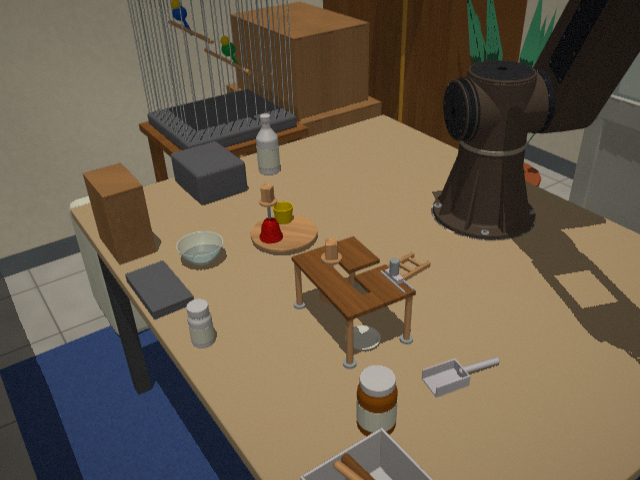

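View pics/top0.png

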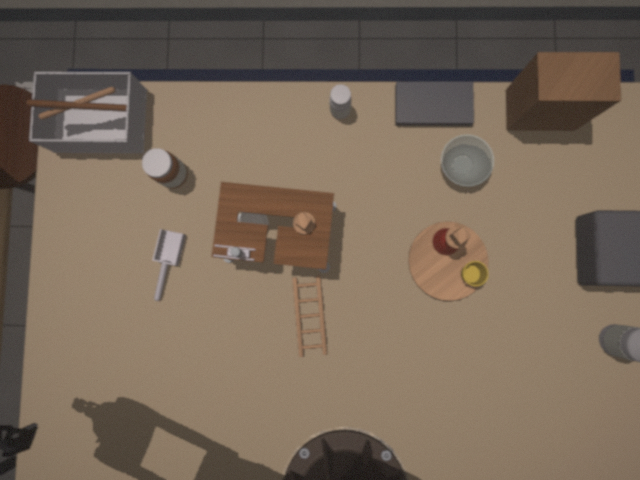

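The scene view shows the bell on the turntable near (268,215), the disc toy hanging at the far end of the slot and the saucer under the near end. In the top view the roof spans (213–333, 183–268), with its mouth at about (272,262). The disc toy is at (305,222) on the -y side, so +y is the free end. The keeper knob is near (235,253), and the bell block near (458,236).

```bash
cat > h.py <<'E'
import numpy as np,cv2
from bench import bot
def cloud(n,d,E=None):
    c=bot.calibration(n);K=c["camera_matrix"];E=c["extrinsics"] if E is None else E
    v,u=np.mgrid[:480,:640]
    P=np.stack([(u-K[0,2])/K[0,0]*d,-(v-K[1,2])/K[1,1]*d,-d],-1)
    W=(P-E[:3,3])@E[:3,:3]
    W[d==0]=np.nan
    return W
def rect(pts):
    return cv2.minAreaRect((pts*1000).astype(np.float32))
E
python3 - <<'E'
from h import *
z=np.load("top0.npz");p,d=z["p"],z["d"];W=cloud("top",d)
Z=W[...,2]
def reg(u0,u1,v0,v1,z0,z1):
    m=np.zeros(Z.shape,bool);m[v0:v1,u0:u1]=1
    m&=(Z>z0)&(Z<z1);return m
m=reg(195,350,165,285,.12,.142)
n,l,st,_=cv2.connectedComponentsWithStats(m.astype(np.uint8));k=1+np.argmax(st[1:,4]);
r=rect(W[m][:,:2]);print("roof",r,cv2.boxPoints(r).tolist(),np.median(Z[m]))
for nm,a in dict(knob=(215,260,235,270,.160,.20),keeper=(215,260,235,270,.1405,.155),block=(430,480,220,260,.155,.19),bcollar=(430,480,215,265,.120,.14),disc=(285,325,205,240,.165,.2),disccol=(280,330,200,245,.138,.15)).items():
    m=reg(*a); 
    if m.sum()>3: print(nm,m.sum(),rect(W[m][:,:2]),np.nanmedian(W[m],0).round(4))
m=reg(400,500,215,310,.012,.028);(c,R)=cv2.minEnclosingCircle((W[m][:,:2]*1000).astype(np.float32));print("tt",c,R)
hsv=cv2.cvtColor(p,cv2.COLOR_RGB2HSV)
m=reg(450,500,250,300,.03,.09)&(hsv[...,1]>120);print("cup",cv2.minEnclosingCircle((W[m][:,:2]*1000).astype(np.float32)))
# scene cam
z=np.load("scene0.npz");p,d=z["p"],z["d"];W=cloud("scene",d);Z=W[...,2]
for nm,a in dict(block=(255,280,180,210,.135,.19),disc=(320,345,235,262,.150,.2),knob=(385,402,255,285,.15,.2),roof=(285,420,235,310,.13,.14)).items():
    m=reg(*a); print("S",nm,m.sum(),rect(W[m][:,:2]),Z[m].max())
q=cv2.imread("pics/top0.png")[160:300,190:500];cv2.imwrite("pics/c1.png",cv2.resize(q,None,fx=2.5,fy=2.5,interpolation=2))
E
```

```text
roof ((585.5865478515625, 156.7444305419922), (240.90621948242188, 160.7953643798828), 84.58470916748047) [[494.1800537109375, 44.41637420654297], [654.2577514648438, 29.241477966308594], [676.9930419921875, 269.0724792480469], [516.9153442382812, 284.24737548828125]] 0.13475364619136596
knob 92 ((525.1336669921875, 223.95277404785156), (18.18937110900879, 18.48032569885254), 0.4503064751625061) [0.5241 0.2232 0.1808]
keeper 114 ((530.8883666992188, 228.89593505859375), (82.70625305175781, 34.39768981933594), 84.56993865966797) [0.5238 0.2147 0.1466]
block 196 ((563.5347900390625, -224.3709716796875), (26.19822120666504, 26.312217712402344), 36.76969528198242) [ 0.5635 -0.223   0.1713]
bcollar 185 ((562.39990234375, -222.26722717285156), (44.60791778564453, 39.76102066040039), 33.92548751831055) [ 0.5572 -0.2148  0.132 ]
disc 186 ((588.8807373046875, 90.7392578125), (26.262496948242188, 26.1059513092041), 57.25698471069336) [0.5876 0.0905 0.1809]
disccol 259 ((590.7589721679688, 90.39434814453125), (91.80775451660156, 101.97460174560547), 0.3931688368320465) [0.5817 0.0843 0.1408]
tt (520.9610595703125, -230.57217407226562) 90.00718688964844
cup ((508.116943359375, -262.49554443359375), 49.945255279541016)
S block 251 ((565.027099609375, -220.37808227539062), (37.71607971191406, 42.75425338745117), 53.1710319519043) 0.17869447891125836
S disc 245 ((589.6702270507812, 94.03661346435547), (33.56493377685547, 26.14209747314453), 56.38273620605469) 0.18966273742136225
S knob 184 ((525.7466430664062, 227.04171752929688), (19.64004135131836, 44.457542419433594), 5.0478081703186035) 0.18717495179869292
S roof 4171 ((584.0618896484375, 157.18545532226562), (244.82504272460938, 164.49642944335938), 84.6565933227539) 0.13999506709119888
```

View pics/c1.png

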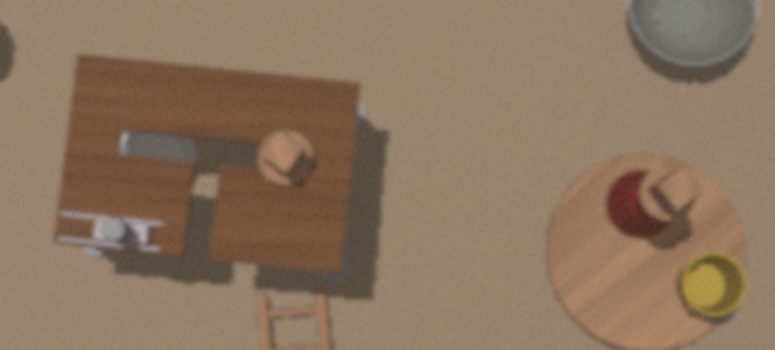

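The crop confirms the layout. The +y slot end, at crop (125,145), is free, the keeper sits on the left of the mouth, and the bell's block is at crop (675,192), turned about 37°.

Call:
jog_arm(
  rows=[
    [[0,0,-0.08,0.29],[0,0,-0.08,0.29],[0,0,-0.08,0.29],[0,0,-0.08,0.29],[-0.3,0,0,0],[-0.6,0,0,0],[-0.6,0,0,0],[-0.6,0,0,0],[-0.6,0,0,0],[-0.6,0,0,0],[-0.6,0,0,0],[-0.6,0,0,0],[-0.6,0,0,0],[-0.6,0,0,0],[-0.6,0,0,0],[-0.6,-0.1,0,0],[-0.6,-0.1,0,0],[-0.6,-0.1,0,0],[-0.5,-0.1,0,0]],
  ],
  claw=0,
  grip_force=40,
)

```text
clock: 2.48
tool_pos: [0.4959, 0.1847, 0.2612]
tool_rot: [-1.409, -2.808, 0.001]
contact_force: [0.3, 0.6, 0.2]
grip_width: 0.0851
grip_force: 0.0
```

Call:
jog_arm(
  rows=[
    [[-0.52,-0.28,0,0],[-0.52,-0.28,0,0],[-0.52,-0.28,0,0],[-0.52,-0.28,0,0],[-0.52,-0.28,0,0],[-0.52,-0.28,0,0],[-0.52,-0.28,0,0],[-0.52,-0.28,0,0],[-0.52,-0.28,0,0],[-0.52,-0.28,0,0],[-0.4,-0.2,0,0],[-0.2,-0.1,0,0],[0,0,0,0],[0,0,0,0]],
  ],
)

```text
clock: 4.22
tool_pos: [0.5532, -0.2026, 0.2614]
tool_rot: [-1.412, -2.806, -0.0]
contact_force: [0.2, -0.2, -0.2]
grip_width: 0.0856
grip_force: 0.0
```

```bash
cat >> h.py <<'E'
from scipy.spatial.transform import Rotation as Ro
def pose():
    s=bot.observe();R=Ro.from_rotvec(s["tool_rot"]).as_matrix()
    return s,R,np.array(s["tool_pos"])
def plan(t,yang=None):
    "tool-axis shift in units (after the spin) and spin in units to target t, y-axis heading (deg)"
    s,R,p=pose();a=np.degrees(np.arctan2(R[1,1],R[0,1]))
    sp=0 if yang is None else ((a-yang+90)%180-90)
    R2=R@Ro.from_euler("z",sp,degrees=True).as_matrix()
    print("t",s["clock"],"p",p.round(4),"yhead",round(a,2),"tilt",R[2,2].round(5),"w",round(s["grip_width"],4),"F",np.round(s["contact_force"],1))
    print(" units",((R2.T@(np.array(t)-p))/.06).round(3),"spin",round(sp/30,3))
def S(x,y,z,c=(.5855,.1568),yaw=-5.42):
    a=np.radians(yaw);return [c[0]+x*np.cos(a)-y*np.sin(a),c[1]+x*np.sin(a)+y*np.cos(a),z]
E
python3 - <<'E'
from h import *
plan([.5635,-.2240,.150],36.77)
p,d=bot.snapshot("wrist");W=cloud("wrist",d);Z=W[...,2]
cv2.imwrite("pics/w1.png",p[:,:,::-1])
m=(Z>.158)&(Z<.185)&(np.hypot(W[...,0]-.5635,W[...,1]+.224)<.04)
print(m.sum(),rect(W[m][:,:2]),np.median(Z[m]))
m=(Z>.122)&(Z<.14)&(np.hypot(W[...,0]-.5635,W[...,1]+.224)<.04)
print(m.sum(),rect(W[m][:,:2]),np.median(Z[m]))
E
```

```text
t 4.225 p [ 0.5532 -0.2026  0.2614] yhead 36.59 tilt -1.0 w 0.0856 F [ 0.2 -0.2 -0.2]
 units [-0.389 -0.076  1.856] spin -0.006
1409 ((563.9546508789062, -222.22067260742188), (26.061037063598633, 25.84636688232422), 37.02025604248047) 0.17246554720474444
1061 ((562.1558837890625, -219.76446533203125), (44.730194091796875, 39.05047607421875), 34.28529739379883) 0.13271843997590346
```

View pics/w1.png

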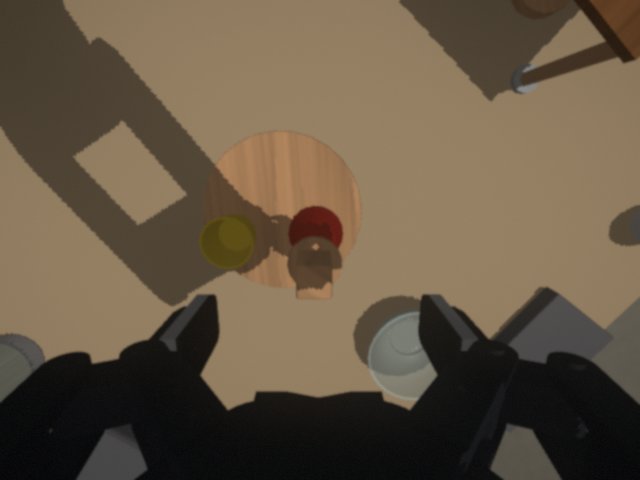

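The wrist view shows the block at about (314,275), between the fingers, upright and square to them. I'll align over it and descend.

Call:
jog_arm(
  rows=[
    [[-0.2,-0.03,0,0],[-0.175,-0.03,0,0],[0,0,0.3,0],[0,0,0.4,0],[0,0,0.4,0],[0,0,0.35,0],[0,0,0.25,0],[0,0,0.15,0],[0,0,0,0],[0,0,0,0]],
  ],
)

```text
clock: 5.52
tool_pos: [0.5645, -0.2238, 0.1511]
tool_rot: [1.413, 2.805, 0.0]
contact_force: [-0.4, 0.3, -0.3]
grip_width: 0.0852
grip_force: 0.0
```

Call:
jog_arm(
  rows=[
    [[0,0,0,0],[0,0,0,0],[0,0,0,0],[0,0,0,0],[0,0,0,0],[0,0,0,0],[0,0,0,0],[0,0,0,0]],
  ],
  claw=1,
  grip_force=50,
)

```text
clock: 6.52
tool_pos: [0.5643, -0.2237, 0.1507]
tool_rot: [1.413, 2.805, 0.0]
contact_force: [0.7, 0.7, 4.5]
grip_width: 0.0252
grip_force: 50.4
```

```bash
python3 - <<'E'
from h import *
plan([.5638,-.2230,.240])
print(bot.observe()["grip_force"])
p,d=bot.snapshot("wrist");cv2.imwrite("pics/w2.png",p[:,:,::-1])
E
```

```text
t 6.525 p [ 0.5643 -0.2237  0.1507] yhead 36.53 tilt -1.0 w 0.0252 F [0.7 0.7 4.5]
 units [ 0.014  0.    -1.488] spin 0.0
50.355573892593384
```

View pics/w2.png

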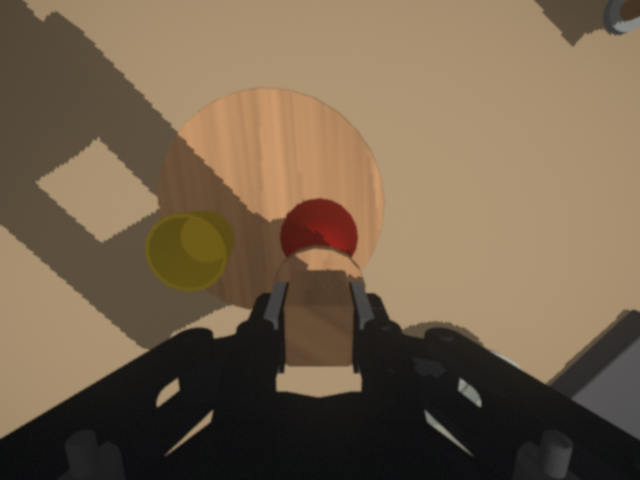

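The view shows the block held square between the pads at (318,325), with the collar just below the tips. Next I'll lift, turn it to the stand's axes and go round to the front of the mouth.

Call:
jog_arm(
  rows=[
    [[0,0,-0.1,0],[0,0,-0.2,0],[0,0,-0.25,0],[0,0,-0.25,-0.27],[0,0,-0.25,-0.27],[0,0,-0.2,-0.27],[0,0,-0.1,-0.27],[0,0,0,-0.27],[0,0,0,-0.25],[0.15,0.22,0,0],[0.3,0.44,0,0],[0.3,0.44,0,0],[0.3,0.44,0,0],[0.3,0.44,0,0],[0.3,0.44,0,0],[0.3,0.44,0,0],[0.3,0.44,0,0],[0.15,0.22,0,0]],
  ],
)

```text
clock: 8.82
tool_pos: [0.4395, 0.0017, 0.2319]
tool_rot: [0.152, 3.138, 0.0]
contact_force: [0.7, -0.1, -0.6]
grip_width: 0.0252
grip_force: 49.7
```

Call:
jog_arm(
  rows=[
    [[0.04,0.2,0,0],[0.04,0.35,0,0],[0.04,0.35,0,0],[0.04,0.35,0.05,0],[0.04,0.35,0.1,0],[0.04,0.35,0.1,0],[0.04,0.35,0.1,0],[0.04,0.35,0.1,0],[0,0.18,0,0],[0,0,0,0],[0,0,0,0],[0,0,0,0]],
  ],
)

```text
clock: 10.32
tool_pos: [0.4381, 0.1706, 0.2047]
tool_rot: [0.151, 3.138, 0.0]
contact_force: [-1.3, 0.1, -0.4]
grip_width: 0.0253
grip_force: 49.7
```

```bash
python3 - <<'E'
from h import *
plan(S(-.15,0,.178),84.58)
p,d=bot.snapshot("scene");cv2.imwrite("pics/s1.png",cv2.resize(p[190:370,240:460,::-1],None,fx=3,fy=3))
W=cloud("scene",d);_,_,t=pose()
hsv=cv2.cvtColor(p,cv2.COLOR_RGB2HSV)
m=(hsv[...,1]>180)&((hsv[...,0]<6)|(hsv[...,0]>174))&(np.hypot(W[...,0]-t[0],W[...,1]-t[1])<.06)
print("bell z",np.nanpercentile(W[m],[2,98],axis=0).round(4))
E
```

```text
t 10.325 p [0.4381 0.1706 0.2047] yhead 84.49 tilt -1.0 w 0.0253 F [-1.3  0.1 -0.4]
 units [0.032 0.003 0.445] spin -0.003
bell z [[0.4221 0.1644 0.0789]
 [0.4619 0.2008 0.135 ]]
```

View pics/s1.png

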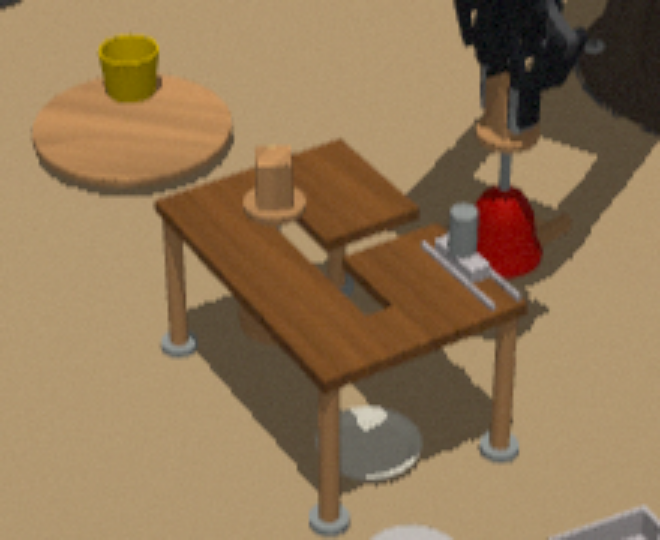

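The bell hangs straight at crop (505,240), in front of the mouth and clear of the roof. I'll lower it to pass the slot and go in.

Call:
jog_arm(
  rows=[
    [[0,0,0.15,0],[0,0,0.2,0],[0,0,0.1,0],[0,0,0,0],[-0.1,0,0,0],[-0.2,0,0,0],[-0.2,0,0,0],[-0.2,0,0,0],[-0.2,0,0,0],[-0.1,0,0,0],[0,0,0,0],[0,0,0,0]],
  ],
)

```text
clock: 11.88
tool_pos: [0.4973, 0.1654, 0.1774]
tool_rot: [-0.15, -3.138, 0.0]
contact_force: [-0.2, 0.6, -0.1]
grip_width: 0.0254
grip_force: 49.7
```

```bash
python3 - <<'E'
from h import *
plan(S(.01,0,.178),84.58)
p,d=bot.snapshot("scene");cv2.imwrite("pics/s2.png",cv2.resize(p[190:370,240:460,::-1],None,fx=3,fy=3))
E
```

```text
t 11.875 p [0.4973 0.1654 0.1774] yhead 84.53 tilt -1.0 w 0.0254 F [-0.2  0.6 -0.1]
 units [-1.644 -0.004 -0.01 ] spin -0.002
```

View pics/s2.png

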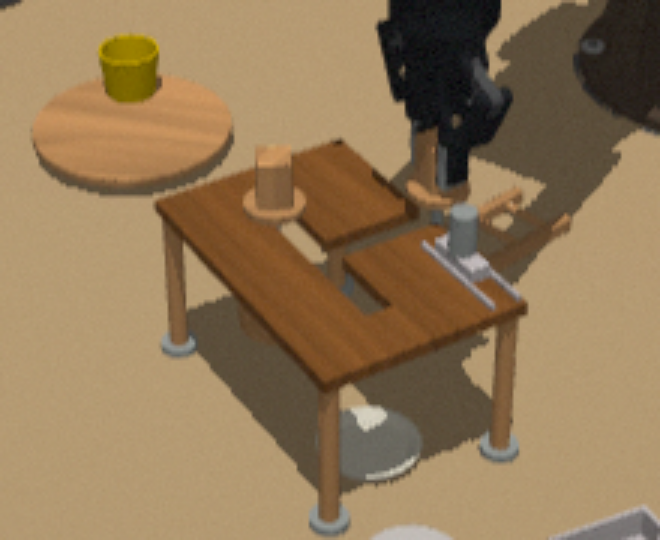

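The bell is under the roof edge, with the collar above it at crop (438,190) and the stem in the mouth; there is no contact force. I'll go on to the junction, then +y.

Call:
jog_arm(
  rows=[
    [[-0.1,0,0,0],[-0.2,0,0,0],[-0.2,0,0,0],[-0.2,0,0,0],[-0.2,0,0,0],[-0.2,0,0,0],[-0.2,0,0,0],[-0.2,0,0,0],[-0.1,0,0,0],[-0.04,0,0,0],[0,0,0,0],[0,0,0,0]],
  ],
)

```text
clock: 13.42
tool_pos: [0.5953, 0.1561, 0.1776]
tool_rot: [-0.15, -3.138, 0.0]
contact_force: [-0.6, -0.4, -0.5]
grip_width: 0.0255
grip_force: 49.7
```

Call:
jog_arm(
  rows=[
    [[0,0.08,0,0],[0,0.15,0,0],[0,0.15,0,0],[0,0.15,0,0],[0,0.15,0,0],[0,0.15,0,0],[0,0.12,0,0],[0,0.08,0,0],[0,0.03,0,0],[0,0,0,0],[0,0,0,0]],
  ],
)

```text
clock: 14.8
tool_pos: [0.6017, 0.2191, 0.1775]
tool_rot: [-0.15, -3.138, 0.0]
contact_force: [0.3, -0.4, -0.0]
grip_width: 0.0254
grip_force: 49.7
```

```bash
python3 - <<'E'
from h import *
plan(S(.01,.064,.1607),84.58)
E
```

```text
t 14.8 p [0.6017 0.2191 0.1775] yhead 84.52 tilt -1.0 w 0.0254 F [ 0.3 -0.4 -0. ]
 units [0.004 0.007 0.28 ] spin -0.002
```

Lower it 16–17 mm onto the collar.

Call:
jog_arm(
  rows=[
    [[0,0.01,0.08,0],[0,0,0.08,0],[0,0,0.05,0],[0,0,0.03,0],[0,0,0.02,0],[0,0,0,0],[0,0,0,0]],
  ],
)

```text
clock: 15.68
tool_pos: [0.6018, 0.22, 0.162]
tool_rot: [0.15, 3.138, 0.0]
contact_force: [-0.3, -0.1, 0.6]
grip_width: 0.0256
grip_force: 49.7
```

Call:
jog_arm(
  rows=[
    [[0,0,0.01,0],[0,0,0.01,0],[0,0,0.01,0],[0,0,0,0]],
  ],
)

```text
clock: 16.18
tool_pos: [0.6018, 0.22, 0.1607]
tool_rot: [0.15, 3.138, 0.0]
contact_force: [-2.8, -1.0, 8.7]
grip_width: 0.0249
grip_force: 51.1
```

The collar touched down, with 8.7 N upward on the tool. Release with a partial opening and rise.

Call:
jog_arm(
  rows=[
    [[0,0,0,0],[0,0,0,0],[0,0,0,0],[0,0,0,0],[0,0,-0.1,0],[0,0,-0.2,0],[0,0,-0.3,0],[0,0,-0.3,0],[0,0,-0.3,0],[0,0,-0.2,0],[0,0,0,0],[0,0,0,0]],
  ],
  claw=0.35,
)

```text
clock: 17.68
tool_pos: [0.6014, 0.2199, 0.2436]
tool_rot: [-0.15, -3.137, 0.0]
contact_force: [0.2, -0.2, -0.7]
grip_width: 0.0552
grip_force: 0.0
```

```bash
python3 - <<'E'
from h import *
p,d=bot.snapshot("scene");cv2.imwrite("pics/s3.png",cv2.resize(p[190:370,240:460,::-1],None,fx=3,fy=3))
W=cloud("scene",d);Z=W[...,2]
def near(c,r,z0,z1): return (Z>z0)&(Z<z1)&(np.hypot(W[...,0]-c[0],W[...,1]-c[1])<r)
for nm,c,r,z0,z1 in (("bcol",S(.01,.065,0),.03,.138,.146),("dcol",S(.01,-.065,0),.03,.138,.146),("btop",S(.01,.065,0),.025,.175,.19),("dtop",S(.01,-.065,0),.025,.175,.19),("knob",S(-.066,.065,0),.03,.176,.19)):
    m=near(c,r,z0,z1);print(nm,m.sum(),rect(W[m][:,:2]) if m.sum()>5 else "",np.median(Z[m]))
plan(S(-.066,.063,.24),84.58)
E
```

```text
bcol 191 ((603.8054809570312, 225.0094757080078), (47.389564514160156, 58.87761688232422), 60.64223098754883) 0.14289956007446486
dcol 160 ((591.6276245117188, 92.50377655029297), (51.36832809448242, 56.45674514770508), 53.90589904785156) 0.1429664189620003
btop 152 ((602.366455078125, 220.02310180664062), (29.332536697387695, 29.200735092163086), 86.05004119873047) 0.18288982273919258
dtop 122 ((588.2807006835938, 92.71243286132812), (32.831790924072266, 25.565324783325195), 55.09895324707031) 0.18321210513132224
knob 68 ((525.1666870117188, 226.8044891357422), (21.640743255615234, 18.47323226928711), 20.080974578857422) 0.18252435136749054
t 17.725 p [0.6014 0.2198 0.2434] yhead 84.53 tilt -1.0 w 0.0553 F [-0.9  0.6 -0.4]
 units [ 1.264 -0.021  0.057] spin -0.002
```

View pics/s3.png

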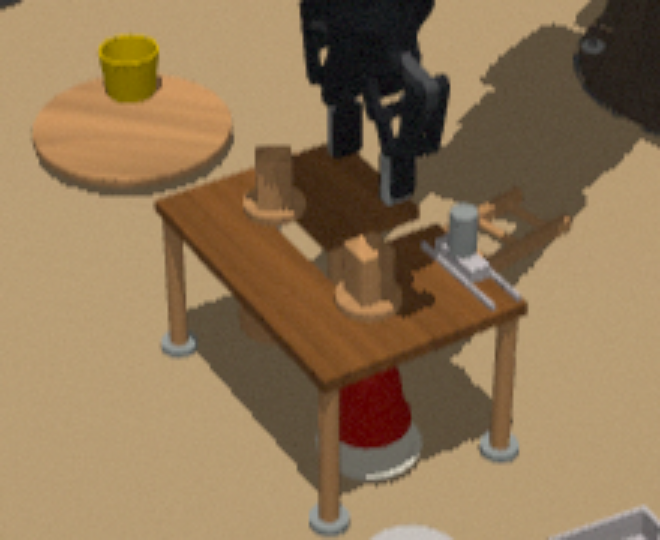

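The bell hangs over the saucer at crop (375,400), collar on the roof at (368,295), block top at 183 mm like the disc toy's. The knob is at crop (463,230), stand y ≈ 63. I'll go and grip it lightly.

Call:
jog_arm(
  rows=[
    [[0.2,0,0,0],[0.3,0,0,0],[0.3,0,0,0],[0.3,0,0,0],[0.16,-0.01,0,0],[0,0,0.2,0],[0,0,0.3,0],[0,0,0.3,0],[0,0,0.25,0],[0,0,0.15,0],[0,0,0.12,0],[0,0,0,0],[0,0,0,0]],
  ],
)

```text
clock: 19.35
tool_pos: [0.5267, 0.2267, 0.1653]
tool_rot: [0.15, 3.137, 0.0]
contact_force: [0.2, -0.1, 0.4]
grip_width: 0.0554
grip_force: 0.0
```

Call:
jog_arm(
  rows=[
    [[0,0,0,0],[0,0,0,0],[0,0,0,0],[0,0,0,0],[0,0,0,0],[0,0,0,0]],
  ],
  claw=1,
  grip_force=20,
)

```text
clock: 20.1
tool_pos: [0.5266, 0.2267, 0.1653]
tool_rot: [0.15, 3.138, 0.0]
contact_force: [-0.9, -0.8, 6.7]
grip_width: 0.0193
grip_force: 21.8
```

```bash
python3 - <<'E'
from h import *
plan(S(-.066,0,.163))
E
```

```text
t 20.1 p [0.5266 0.2267 0.1653] yhead 84.53 tilt -1.0 w 0.0193 F [-0.9 -0.8  6.7]
 units [ 0.012 -1.066  0.037] spin 0.0
```

Call:
jog_arm(
  rows=[
    [[0,-0.05,0,0],[0,-0.1,0,0],[0,-0.12,0,0],[0,-0.12,0,0],[0,-0.12,0,0],[0,-0.12,0,0],[0,-0.12,0,0],[0,-0.12,0,0],[0,-0.1,0,0],[0,-0.03,0,0],[0,0,0,0]],
  ],
)

```text
clock: 21.48
tool_pos: [0.521, 0.1667, 0.1652]
tool_rot: [0.15, 3.137, 0.0]
contact_force: [0.2, -1.7, 7.0]
grip_width: 0.0192
grip_force: 21.9
```

Call:
jog_arm(
  rows=[
    [[0,-0.03,0,0],[0,-0.02,0,0],[0,-0.02,0,0],[0,0,0,0]],
  ],
)

```text
clock: 21.98
tool_pos: [0.5208, 0.1636, 0.1653]
tool_rot: [0.15, 3.137, 0.002]
contact_force: [-0.4, 9.9, 4.4]
grip_width: 0.0195
grip_force: 21.9
```

The force along the slide rose to 9.9 N at y≈0, so the keeper is at its stop. Release, rise and check.

Call:
jog_arm(
  rows=[
    [[0,0,0,0],[0,0,0,0],[0,0,0,0],[0,0,0,0],[0,0,-0.1,0],[0,0,-0.3,0],[0,0,-0.3,0],[0,0,-0.3,0],[0,0,-0.3,0],[0,0,-0.2,0],[0.2,0,-0.2,0],[0,0,0,0],[0,0,0,0]],
  ],
  claw=0.5,
)

```text
clock: 23.6
tool_pos: [0.5081, 0.1639, 0.2666]
tool_rot: [-0.149, -3.138, 0.0]
contact_force: [0.7, -0.0, -0.2]
grip_width: 0.0429
grip_force: 0.0
```

```bash
python3 - <<'E'
from h import *
plan(S(-.066,0,.163))
p,d=bot.snapshot("scene");cv2.imwrite("pics/s4.png",cv2.resize(p[190:370,240:460,::-1],None,fx=3,fy=3))
W=cloud("scene",d);Z=W[...,2]
def near(c,r,z0,z1): return (Z>z0)&(Z<z1)&(np.hypot(W[...,0]-c[0],W[...,1]-c[1])<r)
a=np.radians(-5.42);T=np.array([[np.cos(a),-np.sin(a)],[np.sin(a),np.cos(a)]])
for nm,c,z0 in (("btop",S(.01,.065,0),.175),("dtop",S(.01,-.065,0),.175),("knob",S(-.066,0,0),.176)):
    m=near(c,.025,z0,.19);r=rect(W[m][:,:2]);print(nm,((np.array(r[0])-[585.5,156.8])@T).round(1),r[1],np.median(Z[m]))
E
```

```text
t 23.6 p [0.5081 0.1639 0.2666] yhead 84.55 tilt -1.0 w 0.0429 F [ 0.7 -0.  -0.2]
 units [-0.197  0.005  1.727] spin 0.0
btop [10.2 63.5] (31.067155838012695, 27.827800750732422) 0.1829610496047942
dtop [  8.9 -63.4] (32.19951629638672, 25.582691192626953) 0.18316680347840675
knob [-65.9   2.1] (19.71072006225586, 18.1846866607666) 0.18319006444044403
```

View pics/s4.png

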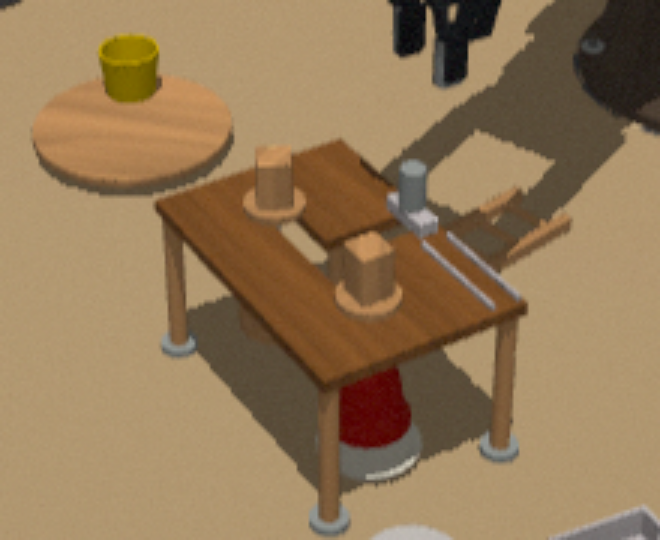

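The keeper now lies across the mouth at crop (412,210), with its knob at stand y ≈ 0.5 mm after removing the camera bias seen on the disc toy. The bell hangs straight at the +y end, and the cup, disc toy and ladder are unmoved. Nothing touches the robot.

```bash
python3 -c "
from bench import bot
print(bot.finish_job())"
```

```text
the job is handed in; nothing more can be done
None
```

The bell hangs straight at the free (+y) end of the slot over the saucer, its collar resting on the roof, and the keeper is shut across the mouth; the job was handed in at about 24 s.

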